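# Transfer seed jars to the viewing rack in order

## Robot

A 7-joint arm with a two-finger parallel gripper is mounted at the origin on the work surface. World frame = base frame: x ahead of the robot, y to its left, z up, the work surface at z = 0. Lengths are in m, angles in rad, forces in N, time in s.
With the tool pointing down it reaches from about 0.4 to 0.85 m from the base axis. Payload 10.4 kg.
Tool frame: the origin (TCP) lies at the very end of the fingers, on their centre line; the grasp point (between the pads) lies 19 mm behind it; x points along the fingers, y is the direction in which the jaws open and shut, and the axes are right-handed (so a half turn about x gives the same grasp; the last joint's range is limited). The gripper opens to 85 mm and grips with 20 to 120 N. Pads are 22 mm wide; open, the fingers measure 114 mm over their backs; the gripper's body (76 mm by 85 mm) begins 54 mm behind the grasp point. The pads swing forward as they close: fully open they stand 13 mm farther back than shut.
Start: joints at [1.188, 0.332, -0.065, 1.46, 0.022, 1.35, -0.088], TCP at [0.22, -0.585, 0.198] pointing down, gripper open.
Joint ranges: [-2.6, 2.6], [-0.5, 2.12], [-1.47, 1.34], [0.16, 2.42], [-1.27, 4.41], [0.06, 2.06], [-2.6, 2.6]. Speed limits (rad/s): [2.22, 2.22, 2.79, 2.79, 3.14, 3.14, 3.14].

## Interface

Orientations are given as a unit quaternion [x, y, z, w].
In Python, from workcell import monitor, camera, ticket, regions_of gives the robot as it stands.
- The arm moves only by the tool step_arm, never from a script. Its argument "increments" is a list of rows, each a list of 5 numbers: the finger opening in m, from 0 to 0.0854, then the shift along the world's x, y, z in m, then the turn about the world's z in rad. A call has 1 to 12 rows; each row shifts and turns the commanded pose from where the row before left it; what a row does not reach is not made up. A row lasts 1/12 s, in which the tool goes at most 41.7 mm and 7.16 degrees, less where a joint would pass 70% of its speed; a pose out of reach is approached as far as the arm can. A call with a gripper value outside its range is refused whole. The fingers move at their own pace and stop on an object; "force" is the grip in N (left out, the last holds). Time passes only in rows, so rows that do not move let the fingers close. It gives the time, the measured TCP pose, the force and the opening at its end, in the units of the state.
- monitor.get_obs(): the state, without advancing time (a new reading comes with each control period).
- camera(name): name is "scene" or "top" or "wrist"; returns a dict with "color" (420x560x3 uint8, red, green, blue), "range_z" (420x560 float32, m along the optical axis (not along the pixel's ray), 0 where there is no reading), "fx", "fy", "cx", "cy" (pixels), "cam_to_world" (4x4, takes a point from camera to world coordinates). Camera axes: x right, y up, looking along -z (the intrinsics and any distortion apply to the point x, -y, -z); pixel columns grow to the right and rows downward; lengths in m; the calibration is good to about 2 mm. A picture is of the moment at which its call begins.
- ticket.hand_in(): hands the job in, once; it reports no verdict.
Trained networks look in a picture, given as the dict that the camera call returned (one of the last four; its "shot" number tells which), for a name from the list of things; names that differ only in an ending like _2 or _b are one class to them, and where a whole thing is asked for, a point or a joint stands for the part that bears it (a point fixed in the world has none). Each returns a list of dicts, best first, with "p" (0 to 1); they miss things now and then, are a little off and sometimes report something else, mostly with a low value. They report only what shows in the picture. A call takes as long as a camera call. They do not tell look-alikes from the thing itself.
- regions_of(picture, query): "region" (420x560 bool, what is visible of it) and "centre" ([row, column] in pixels, amid what is visible of it).
The state is a dict: "clock": time; "joint_pos": joint angles; "joint_velocities": joint speeds; "tau": joint torques, N m; "position": TCP position; "ee_rot": TCP orientation; "ft_force": force on the tool from outside, world axes, zero at the start; "torque": the same for the moment, N m; "grip_width": opening from 0.0 (shut) to 1.0 (fully open).
Only numpy, scipy, OpenCV 4.12 (cv2) and the standard library are available. Lean on these libraries where they do the work, as an engineer would, in place of code of your own. Each camera call takes 0.05 s, during which the arm holds its last target. There are 200 camera calls.

## Task

Move the four seed jars from the steel field carrier to the wooden viewing rack for the microscope, one upright in each pocket, keeping their order as counted from the yellow ends: the jar that starts nearest the carrier's yellow block goes into the pocket nearest the rack's yellow block, and so on down the row. Set the jars down gently, never drop or topple one, and leave the bottle, dish and notebook where they are.

Things in the scene. Friction and masses are not known exactly. Their poses are not given: they have to be found in the camera images.
- jar_red: Loose upright seed jar: plain cylinder 36 mm in diameter, 68 mm tall, 60 to 130 g; clear glass up to 50 mm, with an 18 mm high red lid of the same diameter. Origin at the centre of its underside, z up its axis. At the start it stands in the red nest. Grips well across its upper half.
- jar_blue: Loose upright seed jar: plain cylinder 36 mm in diameter, 68 mm tall, 60 to 130 g; clear glass up to 50 mm, with an 18 mm high blue lid of the same diameter. Origin at the centre of its underside, z up its axis. At the start it stands in the blue nest. Grips well across its upper half.
- jar_green: Loose upright seed jar: plain cylinder 36 mm in diameter, 68 mm tall, 60 to 130 g; clear glass up to 50 mm, with an 18 mm high green lid of the same diameter. Origin at the centre of its underside, z up its axis. At the start it stands in the green nest. Grips well across its upper half.
- jar_white: Loose upright seed jar: plain cylinder 36 mm in diameter, 68 mm tall, 60 to 130 g; clear glass up to 50 mm, with an 18 mm high white lid of the same diameter. Origin at the centre of its underside, z up its axis. At the start it stands in the white nest. Grips well across its upper half.
- nest_red: Fixed red square cup, 60 x 60 mm outside, 18 mm high, walls and floor 4 mm thick, on the steel carrier board; the four nests stand in a straight row 62 mm apart, in any order. Origin at the centre of its underside (8 mm above the bench), y along the row, x across it. The jar with the red lid starts here; the nest stays put and so still shows that jar's place in the row afterwards.
- nest_blue: Fixed blue square cup, 60 x 60 mm outside, 18 mm high, walls and floor 4 mm thick, on the steel carrier board; the four nests stand in a straight row 62 mm apart, in any order. Origin at the centre of its underside (8 mm above the bench), y along the row, x across it. The jar with the blue lid starts here; the nest stays put and so still shows that jar's place in the row afterwards.
- nest_green: Fixed green square cup, 60 x 60 mm outside, 18 mm high, walls and floor 4 mm thick, on the steel carrier board; the four nests stand in a straight row 62 mm apart, in any order. Origin at the centre of its underside (8 mm above the bench), y along the row, x across it. The jar with the green lid starts here; the nest stays put and so still shows that jar's place in the row afterwards.
- nest_white: Fixed white square cup, 60 x 60 mm outside, 18 mm high, walls and floor 4 mm thick, on the steel carrier board; the four nests stand in a straight row 62 mm apart, in any order. Origin at the centre of its underside (8 mm above the bench), y along the row, x across it. The jar with the white lid starts here; the nest stays put and so still shows that jar's place in the row afterwards.
- yellow_end: Fixed yellow block (60 x 18 x 22 mm) at one end of the carrier's row of nests, 47 mm from the centre of the nearest nest; a like grey block stands at the other end. Which end is yellow varies. Origin at the centre of its underside, 8 mm above the bench.
- rack: Fixed brown wooden viewing rack on the bench, empty at the start: four square pockets in a row along its y axis, centred at y = +93, +31, -31 and -93 mm (x = 0) from its origin; each pocket is 58 mm square inside, floor 5 mm above the origin, wall tops 20 mm above it. A yellow block (60 x 18 mm, 30 mm tall) stands at its +y end, centred at y = +135 mm. Origin at the centre of its underside, x across the row.
- amber_bottle: Bystander: loose capped amber glass bottle, 56 mm in diameter, 110 mm tall, 300 g, upright. Origin at the centre of its underside. Leave it alone.
- dish: Bystander: loose white ceramic dish, 90 mm across, 18 mm high. Origin at the centre of its underside. Leave it alone.
- notebook: Bystander: loose green notebook, 130 x 90 x 18 mm, lying flat. Origin at the centre of its underside. Leave it alone.
Things that resemble listed ones, but are neither listed nor needed, are in the scene too. What is shaped like the jar_white but purple is not meant.

How it is judged:
At the end, for the whole second after the job is handed in: Each jar stands released and at rest on the floor of a rack pocket (within 15 mm of its centre along and across the row, tilted under 0.12 rad, underside under 9 mm above the rack's underside), at the same place counted from the yellow block as its nest in the carrier (((horizontal distance between nest_red and yellow_end between 0 and 0.078 m and y of jar_red in the frame of rack between 0.078 and 0.108 m) or (horizontal distance between nest_red and yellow_end between 0.078 and 0.14 m and y of jar_red in the frame of rack between 0.016 and 0.046 m) or (horizontal distance between nest_red and yellow_end between 0.14 and 0.202 m and y of jar_red in the frame of rack between -0.046 and -0.016 m) or (horizontal distance between nest_red and yellow_end between 0.202 and 0.4 m and y of jar_red in the frame of rack between -0.108 and -0.078 m)) and x of jar_red in the frame of rack between -0.015 and 0.015 m and z of each of jar_red, jar_blue, jar_green, jar_white in the frame of rack below 0.009 m and angle between each of jar_red, jar_blue, jar_green, jar_white's own z axis and vertical below 0.12 rad and linear speed of each of jar_red, jar_blue, jar_green, jar_white below 0.02 m/s and angular speed of each of jar_red, jar_blue, jar_green, jar_white below 0.3 rad/s and ((horizontal distance between nest_blue and yellow_end between 0 and 0.078 m and y of jar_blue in the frame of rack between 0.078 and 0.108 m) or (horizontal distance between nest_blue and yellow_end between 0.078 and 0.14 m and y of jar_blue in the frame of rack between 0.016 and 0.046 m) or (horizontal distance between nest_blue and yellow_end between 0.14 and 0.202 m and y of jar_blue in the frame of rack between -0.046 and -0.016 m) or (horizontal distance between nest_blue and yellow_end between 0.202 and 0.4 m and y of jar_blue in the frame of rack between -0.108 and -0.078 m)) and x of jar_blue in the frame of rack between -0.015 and 0.015 m and ((horizontal distance between nest_green and yellow_end between 0 and 0.078 m and y of jar_green in the frame of rack between 0.078 and 0.108 m) or (horizontal distance between nest_green and yellow_end between 0.078 and 0.14 m and y of jar_green in the frame of rack between 0.016 and 0.046 m) or (horizontal distance between nest_green and yellow_end between 0.14 and 0.202 m and y of jar_green in the frame of rack between -0.046 and -0.016 m) or (horizontal distance between nest_green and yellow_end between 0.202 and 0.4 m and y of jar_green in the frame of rack between -0.108 and -0.078 m)) and x of jar_green in the frame of rack between -0.015 and 0.015 m and ((horizontal distance between nest_white and yellow_end between 0 and 0.078 m and y of jar_white in the frame of rack between 0.078 and 0.108 m) or (horizontal distance between nest_white and yellow_end between 0.078 and 0.14 m and y of jar_white in the frame of rack between 0.016 and 0.046 m) or (horizontal distance between nest_white and yellow_end between 0.14 and 0.202 m and y of jar_white in the frame of rack between -0.046 and -0.016 m) or (horizontal distance between nest_white and yellow_end between 0.202 and 0.4 m and y of jar_white in the frame of rack between -0.108 and -0.078 m)) and x of jar_white in the frame of rack between -0.015 and 0.015 m); the robot touches nothing.
It fails at once if the amber bottle is pushed more than 20 mm (distance of amber_bottle from where it was at the start of the episode above 0.02 m).
It fails at once if the dish is pushed more than 20 mm (distance of dish from where it was at the start of the episode above 0.02 m).
It fails at once if the notebook is pushed more than 20 mm (distance of notebook from where it was at the start of the episode above 0.02 m).
It fails at once if a jar is tipped over (more than 45 degrees) (angle between any of jar_red, jar_blue, jar_green, jar_white's own z axis and vertical above 0.785 rad).
It fails at once if a jar is dropped or thrown (faster than 0.7 m/s out of the fingers: a fall of about 25 mm) ((linear speed of jar_red above 0.7 m/s and contact force between jar_red and the fingers below 0.05 N) or (linear speed of jar_blue above 0.7 m/s and contact force between jar_blue and the fingers below 0.05 N) or (linear speed of jar_green above 0.7 m/s and contact force between jar_green and the fingers below 0.05 N) or (linear speed of jar_white above 0.7 m/s and contact force between jar_white and the fingers below 0.05 N)).
It also fails if it takes over 99 s, if anything falls off the work surface, if the arm or the gripper's body presses on something with over 40 N, if the wrist force passes 120 N, or if a joint passes its speed limit or range.

## Working session

There is one attempt and no reset: what is moved stays moved. The work goes in short steps, Python scripts to look and compute and a tool call to move; the robot and the scene stay as the last step left them, time stands still between calls to the robot, and variables do not carry over. Pictures are saved under pics/ and viewed, about 12 in all and at most 16, crops included, and the job is handed in when it is done.

Besides the shell and the picture viewer there is one more tool, called after "Call:" as name(argument=value, ...) on one line, values as JSON. step_arm: Moves the arm, as the interface text tells. Its arguments: {"type":"object","properties":{"increments":{"type":"array"},"force":{"type":"number"}},"required":["increments"]}

```bash
mkdir -p pics; cat > h.py <<'E'
import numpy as np, cv2
from workcell import monitor, camera, ticket, regions_of
def world(p):
    z=p["range_z"]; v,u=np.indices(z.shape)
    P=np.stack([(u-p["cx"])/p["fx"]*z,-(v-p["cy"])/p["fy"]*z,-z,np.ones_like(z)],-1)
    W=(P@np.array(p["cam_to_world"]).T)[...,:3]; W[z==0]=np.nan
    return W
def save(p,n,crop=None,s=1):
    im=p["color"][...,::-1]
    if crop: r0,r1,c0,c1=crop; im=im[r0:r1,c0:c1]
    cv2.imwrite("pics/"+n,cv2.resize(im,None,fx=s,fy=s,interpolation=cv2.INTER_CUBIC))
E
python3 - <<'E'
from h import *
o=monitor.get_obs(); print({k:np.round(o[k],3) for k in("clock","position","ee_rot","grip_width")})
p=camera("top"); save(p,"top.png",s=1.4); W=world(p)
print(np.round(p["cam_to_world"],2))
for n in "jar_red jar_blue jar_green jar_white nest_red nest_blue nest_green nest_white yellow_end rack amber_bottle dish notebook".split():
    for d in regions_of(p,n)[:4]:
        r=d["region"]; w=W[r]; zt=np.nanpercentile(w[:,2],90); t=w[abs(w[:,2]-zt)<.006]
        print(n,round(d["p"],2),np.round(d["centre"]),r.sum(),"ztop",round(zt,3),"xy",np.round(np.nanmedian(w[:,:2],0),3),np.round((np.nanmin(t,0)+np.nanmax(t,0))/2,3)[:2])
np.savez("top.npz",W=W,c=p["color"])
q=camera("scene"); save(q,"scene.png",s=1.4)
E
```

```text
{'clock': np.float64(0.0), 'position': array([ 0.22 , -0.585,  0.197]), 'ee_rot': array([-0.696, -0.127,  0.696, -0.126]), 'grip_width': np.float64(0.994)}
[[-0.02  0.99 -0.16  0.41]
 [-1.   -0.02  0.01 -0.02]
 [ 0.    0.16  0.99  1.11]
 [ 0.    0.    0.    1.  ]]
jar_red 0.88 [241. 332.] 361 ztop 0.081 xy [ 0.524 -0.141] [ 0.527 -0.144]
jar_blue 0.8 [243. 360.] 365 ztop 0.081 xy [ 0.521 -0.195] [ 0.524 -0.198]
jar_green 0.62 [244. 424.] 442 ztop 0.081 xy [ 0.515 -0.32 ] [ 0.516 -0.328]
jar_white 0.95 [243. 392.] 419 ztop 0.081 xy [ 0.516 -0.26 ] [ 0.517 -0.265]
jar_white 0.85 [196. 370.] 398 ztop 0.069 xy [ 0.612 -0.219] [ 0.616 -0.222]
jar_white 0.56 [302. 405.] 434 ztop 0.069 xy [ 0.405 -0.274] [ 0.403 -0.279]
nest_red 0.63 [251. 322.] 470 ztop 0.026 xy [ 0.51  -0.127] [ 0.523 -0.139]
nest_blue 0.96 [254. 359.] 601 ztop 0.027 xy [ 0.513 -0.199] [ 0.522 -0.202]
nest_blue 0.43 [246. 416.] 511 ztop 0.026 xy [ 0.516 -0.316] [ 0.518 -0.325]
nest_green 0.85 [252. 415.] 508 ztop 0.026 xy [ 0.512 -0.316] [ 0.518 -0.324]
nest_green 0.43 [249. 325.] 615 ztop 0.027 xy [ 0.514 -0.13 ] [ 0.523 -0.14 ]
nest_green 0.43 [244. 307.] 248 ztop 0.032 xy [ 0.526 -0.092] [ 0.524 -0.092]
nest_white 0.79 [244. 383.] 493 ztop 0.026 xy [ 0.522 -0.251] [ 0.521 -0.264]
yellow_end 0.84 [244. 306.] 287 ztop 0.032 xy [ 0.521 -0.092] [ 0.524 -0.092]
rack 0.68 [232. 164.] 4604 ztop 0.021 xy [0.551 0.195] [0.553 0.192]
rack 0.68 [152. 185.] 1359 ztop 0.017 xy [0.725 0.151] [0.724 0.15 ]
amber_bottle 0.87 [128. 250.] 836 ztop 0.108 xy [0.746 0.01 ] [0.759 0.011]
dish 0.72 [149. 187.] 1396 ztop 0.017 xy [0.725 0.151] [0.723 0.15 ]
notebook 0.7 [132. 340.] 2788 ztop 0.02 xy [ 0.749 -0.172] [ 0.751 -0.174]
```

View pics/top.png

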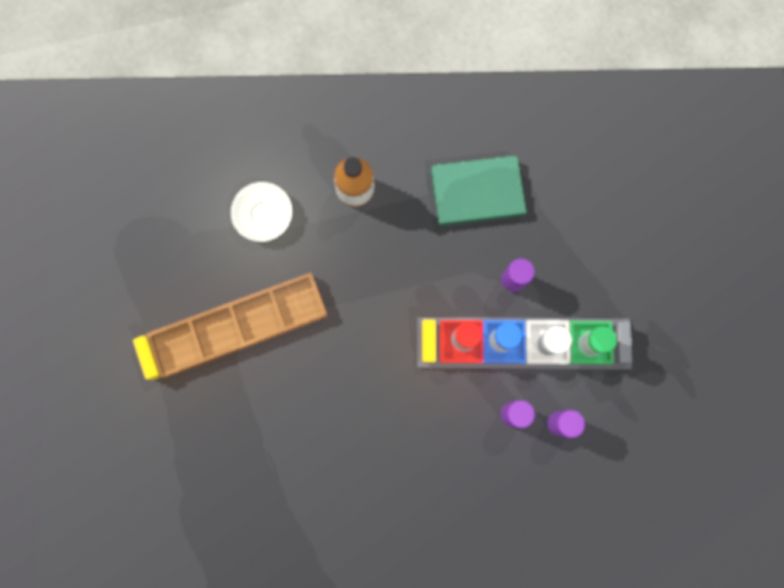

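View pics/scene.png

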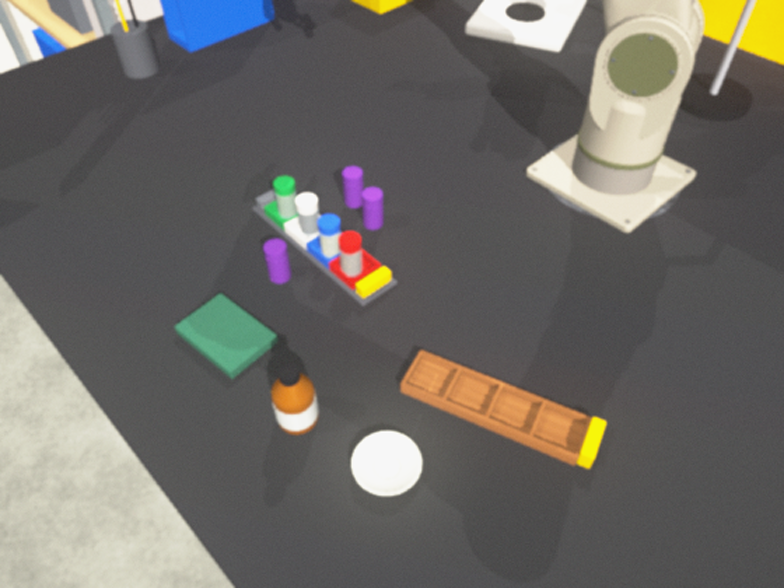

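Order from the yellow end, in top-picture pixels (784-wide): yellow (430,341), red (467,337), blue (509,335), white (557,341), green (602,340), grey (625,341). The rack's yellow block is at (146,357). Look-alikes are the purple cylinders at (519,272), (519,414) and (567,423), all standing on the bench outside the nests; the dish at (262,212) was also wrongly reported as a rack. I'll take the coloured lids in the nests.

```bash
python3 - <<'E'
from h import *
from scipy.spatial.transform import Rotation as R
from scipy import ndimage as nd
d=np.load("top.npz"); W=d["W"]; c=d["c"].astype(int)
m=(W[...,2]>.062)&(W[...,2]<.09)&(W[...,1]<-.08)&(W[...,0]>.35)&(W[...,0]<.68)
l,n=nd.label(m)
for i in range(1,n+1):
    s=W[l==i]; 
    if len(s)<60: continue
    zt=np.nanpercentile(s[:,2],80); t=s[abs(s[:,2]-zt)<.004]
    (a,b),r=cv2.minEnclosingCircle(t[:,:2].astype(np.float32)); print("lid",len(t),round(zt,3),np.round([a,b,r],4),np.round(t[:,:2].mean(0),4),c[l==i].mean(0).round())
yel=(c[...,0]>150)&(c[...,1]>130)&(c[...,2]<90)
for nm,mm in(("rack",(W[...,2]>.013)&(W[...,2]<.025)&(W[...,1]>.02)&(W[...,0]<.66)&(W[...,0]>.4)),("ry",yel&(W[...,1]>.1)&(W[...,2]>.025)),("cy",yel&(W[...,1]<0)&(W[...,2]>.025))):
    l,n=nd.label(mm,np.ones((3,3)))
    k=1+np.argmax(nd.sum(mm,l,range(1,n+1))); t=W[l==k]
    print(nm,len(t),cv2.minAreaRect(t[:,:2].astype(np.float32)),np.nanmedian(t[:,2]))
o=monitor.get_obs(); print(R.from_quat(o["ee_rot"]).as_matrix().round(3))
p=camera("top"); save(p,"crop.png",(180,320,290,460),4)
E
```

```text
lid 230 0.069 [ 0.6154 -0.2217  0.0179] [ 0.6149 -0.2216] [170.  94. 204.]
lid 241 0.081 [ 0.5272 -0.144   0.0178] [ 0.5272 -0.1437] [249.  77.  71.]
lid 240 0.08 [ 0.5248 -0.1981  0.0179] [ 0.5242 -0.1984] [ 88. 160. 248.]
lid 257 0.08 [ 0.5163 -0.3272  0.0182] [ 0.5165 -0.3265] [ 80. 205. 122.]
lid 244 0.081 [ 0.5174 -0.2644  0.0179] [ 0.5174 -0.2644] [251. 251. 250.]
lid 256 0.068 [ 0.4183 -0.2117  0.0179] [ 0.4182 -0.2115] [183. 105. 217.]
lid 251 0.069 [ 0.404  -0.2791  0.018 ] [ 0.4036 -0.2791] [182. 103. 217.]
rack 995 ((0.551841139793396, 0.19074472784996033), (0.06734782457351685, 0.2656625509262085), 19.824228286743164) 0.019120883403151767
ry 271 ((0.5086845755577087, 0.310680091381073), (0.060534607619047165, 0.018264561891555786), 19.297264099121094) 0.029456016274851615
cy 260 ((0.5239754915237427, -0.0919400304555893), (0.016475869342684746, 0.0584331639111042), 88.24502563476562) 0.02911912546405604
[[ 0.     0.352 -0.936]
 [-0.    -0.936 -0.352]
 [-1.     0.    -0.   ]]
```

View pics/crop.png

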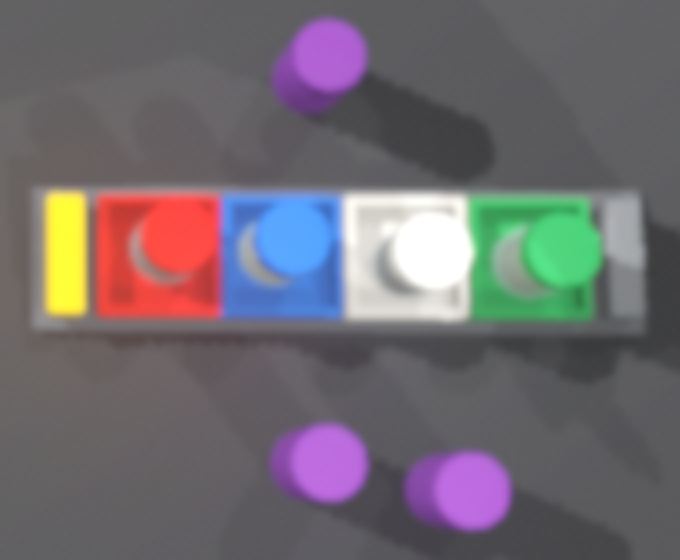

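The crop confirms the choice: the red, blue, white and green lids stand in nests of the same colour, with red next to yellow, and the purple ones are outside. Measured heights (0.080 for lids in nests, 0.069 for purple), the radius (18 mm) and the block sizes all match.

The rack origin is ≈(0.554,0.1835), yaw 0.342. Pockets from the yellow end are (0.523,0.271), (0.544,0.213), (0.564,0.154) and (0.585,0.096).

Call:
step_arm(increments=[[0.07, 0.014, 0.02, 0, 0.055], [0.07, 0.014, 0.02, 0, 0.055], [0.07, 0.014, 0.02, 0, 0.055], [0.07, 0.014, 0.02, 0, 0.055], [0.07, 0.014, 0.02, 0, 0.055], [0.07, 0.014, 0.02, 0, 0.055], [0.07, 0.014, 0.02, 0, 0.055], [0.07, 0.014, 0.02, 0, 0.055], [0.07, 0.014, 0.02, 0, 0.055], [0.07, 0.014, 0.02, 0, 0.055], [0.07, 0.014, 0.02, 0, 0.055], [0.07, 0.014, 0.02, 0, 0.055]], force=40)

```text
clock: 1.8
position: [0.3894, -0.343, 0.1978]
ee_rot: [0.616, 0.347, -0.616, 0.347]
ft_force: [0.5, -0.0, -0.3]
grip_width: 0.822
```

Call:
step_arm(increments=[[0.07, 0.014, 0.02, 0, 0.055], [0.07, 0.014, 0.02, 0, 0.055], [0.07, 0.014, 0.02, 0, 0.055], [0.07, 0.014, 0.02, 0, 0.055], [0.07, 0.014, 0.02, 0, 0.055], [0.07, 0.014, 0.02, 0, 0.055], [0.07, 0.014, 0.02, 0, 0.055], [0.07, 0.014, 0.02, 0, 0.055], [0.07, 0.014, 0.02, 0, 0.055], [0.07, 0.014, 0.02, 0, 0.055], [0.07, 0, 0, 0, 0], [0.07, 0, 0, 0, 0]])

```text
clock: 2.8
position: [0.5289, -0.1425, 0.1976]
ee_rot: [0.499, 0.501, -0.499, 0.501]
ft_force: [-0.7, 0.3, -0.1]
grip_width: 0.818
```

Call:
step_arm(increments=[[0.07, -0.0017, -0.0015, -0.02, 0], [0.07, 0, 0, -0.02, 0], [0.07, 0, 0, -0.02, 0], [0.07, 0, 0, -0.02, 0], [0.07, 0, 0, -0.02, 0], [0.07, 0, 0, -0.02, 0], [0.07, 0, 0, -0.015, 0], [0.07, 0, 0, -0.01, 0], [0.07, 0, 0, -0.01, 0], [0.07, 0, 0, 0, 0], [0.07, 0, 0, 0, 0]])

```text
clock: 3.72
position: [0.5263, -0.1466, 0.0429]
ee_rot: [-0.5, -0.5, 0.5, -0.5]
ft_force: [-0.1, -0.5, 0.1]
grip_width: 0.821
```

Call:
step_arm(increments=[[0.02, 0, 0, 0, 0], [0.02, 0, 0, 0, 0], [0.02, 0, 0, 0, 0], [0.02, 0, 0, 0, 0], [0.02, 0, 0, 0, 0], [0.02, 0, 0, 0, 0], [0.02, 0, 0, 0, 0], [0.02, 0, 0, 0, 0]], force=40)

```text
clock: 4.38
position: [0.5273, -0.1467, 0.0438]
ee_rot: [0.501, 0.499, -0.5, 0.5]
ft_force: [0.4, 0.3, 6.5]
grip_width: 0.378
```

Call:
step_arm(increments=[[0.02, 0, 0, 0.005, 0], [0.02, 0, 0, 0.01, 0], [0.02, 0, 0, 0.015, 0], [0.02, 0, 0, 0.02, 0], [0.02, 0, 0, 0.02, 0], [0.02, 0, 0, 0.02, 0], [0.02, 0, 0, 0.01, 0], [0.02, 0, 0, 0, 0]])

```text
clock: 5.05
position: [0.5277, -0.1468, 0.1455]
ee_rot: [0.501, 0.498, -0.5, 0.501]
ft_force: [0.3, -0.8, -1.1]
grip_width: 0.38
```

```bash
python3 - <<'E'
from h import *
q=camera("scene"); w=camera("wrist")
a=cv2.resize(q["color"][60:270,140:420],(560,420)); b=cv2.resize(w["color"],(240,180))
o=np.zeros((420,800,3),np.uint8); o[:,:560]=a; o[:180,560:]=b
cv2.imwrite("pics/g1.png",o[...,::-1])
W=world(q)
for d in regions_of(q,"jar_red")[:2]:
    t=W[d["region"]]; print(d["p"],np.nanmedian(t,0).round(3),np.nanpercentile(t[:,2],[2,98]).round(3))
E
```

```text
0.86 [ 0.534 -0.13   0.159] [0.119 0.184]
```

View pics/g1.png

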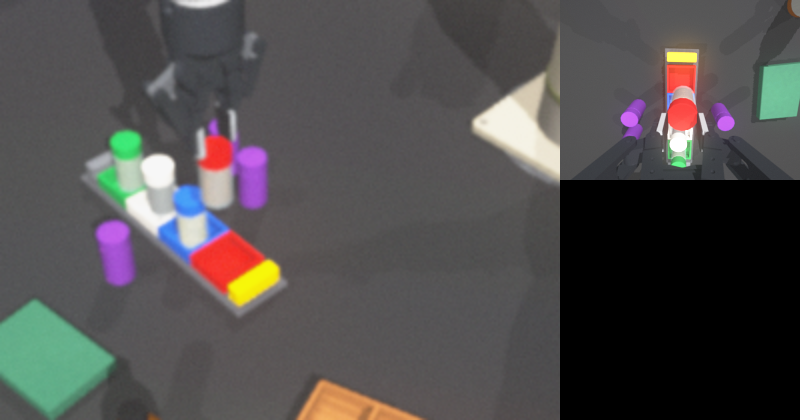

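Picture: red jar is held upright under the fingers at (217,172), clear of the row; the blue, white and green jars are undisturbed.

Call:
step_arm(increments=[[0.02, 0, 0.01, 0, 0], [0.02, 0, 0.02, 0, 0], [0.02, 0, 0.03, 0, 0], [0.02, 0, 0.03, 0, 0], [0.02, 0, 0.03, 0, 0], [0.02, 0, 0.03, 0, 0], [0.02, 0, 0.03, 0, 0], [0.02, 0, 0.03, 0, 0], [0.02, 0, 0.03, 0, 0], [0.02, 0, 0.03, 0, 0], [0.02, 0, 0.03, 0, 0], [0.02, 0, 0.03, 0, 0]])

```text
clock: 6.2
position: [0.5252, 0.1855, 0.1417]
ee_rot: [-0.5, -0.5, 0.501, -0.5]
ft_force: [0.1, -0.5, -0.8]
grip_width: 0.378
```

Call:
step_arm(increments=[[0.02, -0.005, 0.03, 0, 0], [0.02, 0, 0.025, 0, 0], [0.02, 0, 0.02, 0, 0], [0.02, 0, 0.01, 0, 0], [0.02, 0, 0, 0, 0], [0.02, 0, 0, 0, 0]])

```text
clock: 6.7
position: [0.5209, 0.2681, 0.142]
ee_rot: [-0.5, -0.5, 0.501, -0.5]
ft_force: [0.2, 0.2, -0.0]
grip_width: 0.376
```

Call:
step_arm(increments=[[0.02, 0.002, 0, -0.01, 0], [0.02, 0, 0, -0.02, 0], [0.02, 0, 0, -0.02, 0], [0.02, 0, 0, -0.02, 0], [0.02, 0, 0, -0.015, 0], [0.02, 0, 0, -0.008, 0], [0.02, 0, 0, -0.005, 0], [0.02, 0, 0, -0.003, 0], [0.02, 0, 0, 0, 0], [0.02, 0, 0, 0, 0]])

```text
clock: 7.53
position: [0.5239, 0.2685, 0.0424]
ee_rot: [0.501, 0.5, -0.5, 0.5]
ft_force: [0.2, -0.2, -0.6]
grip_width: 0.376
```

Call:
step_arm(increments=[[0.02, 0, 0, -0.002, 0], [0.02, 0, 0, -0.001, 0], [0.02, 0, 0, -0.001, 0], [0.02, 0, 0, -0.001, 0], [0.02, 0, 0, 0, 0]])

```text
clock: 7.95
position: [0.5236, 0.2687, 0.037]
ee_rot: [0.5, 0.5, -0.5, 0.5]
ft_force: [0.1, -0.0, 2.3]
grip_width: 0.376
```

Contact with the floor at 0.037, as expected. Release and rise.

Call:
step_arm(increments=[[0.045, 0, 0, 0, 0], [0.06, 0, 0, 0, 0], [0.07, 0, 0, 0, 0], [0.07, 0, 0, 0, 0], [0.07, 0, 0, 0, 0], [0.07, 0, 0, 0.01, 0], [0.07, 0, 0, 0.02, 0], [0.07, 0, 0, 0.025, 0], [0.07, 0, 0, 0.03, 0], [0.07, 0, 0, 0.02, 0], [0.07, 0, 0, 0, 0]])

```text
clock: 8.87
position: [0.5253, 0.2701, 0.1472]
ee_rot: [0.503, 0.499, -0.498, 0.501]
ft_force: [-0.4, 0.5, 1.1]
grip_width: 0.821
```

Call:
step_arm(increments=[[0.07, 0, -0.02, 0, 0], [0.07, 0, -0.035, 0, 0], [0.07, 0, -0.035, 0, 0], [0.07, 0, -0.035, 0, 0], [0.07, 0, -0.035, 0, 0], [0.07, 0, -0.035, 0, 0], [0.07, 0, -0.035, 0, 0], [0.07, 0, -0.035, 0, 0], [0.07, 0, -0.035, 0, 0], [0.07, 0, -0.035, 0, 0], [0.07, 0, -0.035, 0, 0], [0.07, 0, -0.035, 0, 0]])

```text
clock: 9.87
position: [0.523, -0.1382, 0.1421]
ee_rot: [0.5, 0.5, -0.5, 0.5]
ft_force: [1.1, -1.2, 0.3]
grip_width: 0.818
```

Call:
step_arm(increments=[[0.07, 0, -0.035, 0, 0], [0.07, 0, -0.02, 0, 0], [0.07, 0, -0.005, 0, 0], [0.07, 0, 0, 0, 0], [0.07, 0, 0, 0, 0]])

```text
clock: 10.28
position: [0.5235, -0.1952, 0.1418]
ee_rot: [0.5, 0.5, -0.5, 0.5]
ft_force: [0.1, 0.3, -0.8]
grip_width: 0.821
```

```bash
cat > chk.py <<'E'
import sys
from h import *
p=camera("top"); W=world(p); o=np.array([.554,.1835]); a=.342
X=np.array([np.cos(a),np.sin(a)]); Y=np.array([-np.sin(a),np.cos(a)])
for n in sys.argv[1:]:
    for d in regions_of(p,"jar_"+n)[:1]:
        w=W[d["region"]]; zt=np.nanpercentile(w[:,2],85); t=w[abs(w[:,2]-zt)<.004]
        c,r=cv2.minEnclosingCircle(t[:,:2].astype(np.float32)); c=np.array(c)
        print(n,round(d["p"],2),"top",round(zt,3),"r",round(r,4),c.round(4),"rack",((c-o)@X).round(4),((c-o)@Y).round(4))
save(p,"chk_%.1f.png"%monitor.get_obs()["clock"],(140,320,80,460),2)
E
python3 chk.py red blue white green; ls pics
```

```text
red 0.82 top 0.074 r 0.0171 [0.5226 0.2689] rack -0.0009 0.091
blue 0.74 top 0.081 r 0.0173 [ 0.5241 -0.1976] rack -0.156 -0.349
white 0.73 top 0.068 r 0.0166 [ 0.6165 -0.2165] rack -0.0753 -0.3978
chk_10.5.png
crop.png
g1.png
scene.png
top.png
```

Red stands in the first pocket at rack (-1, 91) mm, with its top at 0.074 as it must be. Now blue.

Call:
step_arm(increments=[[0.07, 0.001, -0.003, -0.01, 0], [0.07, 0, 0, -0.02, 0], [0.07, 0, 0, -0.02, 0], [0.07, 0, 0, -0.02, 0], [0.07, 0, 0, -0.015, 0], [0.07, 0, 0, -0.009, 0], [0.07, 0, 0, -0.005, 0], [0.07, 0, 0, 0, 0], [0.07, 0, 0, 0, 0]])

```text
clock: 11.28
position: [0.5247, -0.1995, 0.0431]
ee_rot: [0.5, 0.5, -0.5, 0.5]
ft_force: [0.5, -0.4, 0.5]
grip_width: 0.821
```

Call:
step_arm(increments=[[0.02, 0, 0, 0, 0], [0.02, 0, 0, 0, 0], [0.02, 0, 0, 0, 0], [0.02, 0, 0, 0, 0], [0.02, 0, 0, 0, 0], [0.02, 0, 0, 0, 0], [0.02, 0, 0, 0, 0], [0.02, 0, 0, 0, 0]])

```text
clock: 11.95
position: [0.5252, -0.1998, 0.0438]
ee_rot: [0.5, 0.499, -0.5, 0.5]
ft_force: [-0.1, 1.1, 6.5]
grip_width: 0.378
```

Call:
step_arm(increments=[[0.02, 0, 0, 0.005, 0], [0.02, 0, 0, 0.01, 0], [0.02, 0, 0, 0.015, 0], [0.02, 0, 0, 0.02, 0], [0.02, 0, 0, 0.02, 0], [0.02, 0, 0, 0.02, 0], [0.02, 0, 0, 0.01, 0], [0.02, 0, 0, 0, 0]])

```text
clock: 12.62
position: [0.5257, -0.1999, 0.1455]
ee_rot: [0.501, 0.498, -0.5, 0.501]
ft_force: [0.6, 0.6, -1.0]
grip_width: 0.376
```

Call:
step_arm(increments=[[0.02, 0, 0.01, 0, 0], [0.02, 0.001, 0.02, 0, 0], [0.02, 0.002, 0.03, 0, 0], [0.02, 0.002, 0.03, 0, 0], [0.02, 0.002, 0.03, 0, 0], [0.02, 0.002, 0.03, 0, 0], [0.02, 0.002, 0.03, 0, 0], [0.02, 0.002, 0.03, 0, 0], [0.02, 0.002, 0.03, 0, 0], [0.02, 0.002, 0.03, 0, 0], [0.02, 0.002, 0.03, 0, 0], [0.02, 0.001, 0.03, 0, 0]])

```text
clock: 13.62
position: [0.543, 0.1325, 0.1412]
ee_rot: [-0.5, -0.5, 0.501, -0.499]
ft_force: [-0.1, 0.3, -0.9]
grip_width: 0.379
```

Call:
step_arm(increments=[[0.02, 0, 0.03, 0, 0], [0.02, 0, 0.025, 0, 0], [0.02, 0, 0.018, 0, 0], [0.02, 0, 0.008, 0, 0], [0.02, 0, 0, 0, 0], [0.02, 0, 0, 0, 0]])

```text
clock: 14.12
position: [0.5439, 0.2109, 0.1418]
ee_rot: [-0.5, -0.5, 0.501, -0.5]
ft_force: [1.2, -0.8, -1.5]
grip_width: 0.376
```

Call:
step_arm(increments=[[0.02, 0, 0, -0.01, 0], [0.02, 0, 0, -0.02, 0], [0.02, 0, 0, -0.02, 0], [0.02, 0, 0, -0.02, 0], [0.02, 0, 0, -0.015, 0], [0.02, 0, 0, -0.008, 0], [0.02, 0, 0, -0.005, 0], [0.02, 0, 0, -0.003, 0], [0.02, 0, 0, -0.001, 0], [0.02, 0, 0, -0.001, 0], [0.02, 0, 0, -0.001, 0], [0.02, 0, 0, 0, 0]])

```text
clock: 15.12
position: [0.5447, 0.2116, 0.0391]
ee_rot: [0.5, 0.5, -0.5, 0.5]
ft_force: [1.2, 0.1, -1.4]
grip_width: 0.378
```

Call:
step_arm(increments=[[0.02, 0, 0, -0.001, 0], [0.02, 0, 0, 0, 0]])

```text
clock: 15.28
position: [0.5445, 0.2116, 0.0379]
ee_rot: [0.5, 0.5, -0.5, 0.5]
ft_force: [0.4, 1.5, -0.9]
grip_width: 0.372
```

Call:
step_arm(increments=[[0.02, 0, 0, -0.001, 0], [0.02, 0, 0, 0, 0], [0.02, 0, 0, 0, 0]])

```text
clock: 15.53
position: [0.5446, 0.2117, 0.037]
ee_rot: [0.5, 0.5, -0.5, 0.5]
ft_force: [-0.2, -0.2, 2.3]
grip_width: 0.375
```

Call:
step_arm(increments=[[0.045, 0, 0, 0, 0], [0.06, 0, 0, 0, 0], [0.07, 0, 0, 0, 0], [0.07, 0, 0, 0, 0], [0.07, 0, 0, 0, 0], [0.07, 0, 0, 0.01, 0], [0.07, 0, 0, 0.02, 0], [0.07, 0, 0, 0.025, 0], [0.07, 0, 0, 0.03, 0], [0.07, 0, 0, 0.02, 0], [0.07, 0, 0, 0, 0]])

```text
clock: 16.45
position: [0.5465, 0.2129, 0.1473]
ee_rot: [0.502, 0.499, -0.498, 0.501]
ft_force: [0.9, 0.4, 0.5]
grip_width: 0.818
```

Call:
step_arm(increments=[[0.07, 0, -0.02, 0, 0], [0.07, -0.002, -0.035, 0, 0], [0.07, -0.003, -0.035, 0, 0], [0.07, -0.003, -0.035, 0, 0], [0.07, -0.003, -0.035, 0, 0], [0.07, -0.003, -0.035, 0, 0], [0.07, -0.003, -0.035, 0, 0], [0.07, -0.003, -0.035, 0, 0], [0.07, -0.003, -0.035, 0, 0], [0.07, -0.003, -0.035, 0, 0], [0.07, -0.003, -0.035, 0, 0], [0.07, 0, -0.035, 0, 0]])

```text
clock: 17.45
position: [0.5146, -0.1952, 0.1421]
ee_rot: [-0.5, -0.5, 0.5, -0.5]
ft_force: [0.3, -0.1, -0.1]
grip_width: 0.826
```

Call:
step_arm(increments=[[0.07, 0, -0.035, 0, 0], [0.07, 0, -0.025, 0, 0], [0.07, 0, -0.012, 0, 0], [0.07, 0, 0, 0, 0], [0.07, 0, 0, 0, 0]])

```text
clock: 17.87
position: [0.5155, -0.2646, 0.1417]
ee_rot: [0.5, 0.5, -0.5, 0.5]
ft_force: [0.4, -0.1, -0.3]
grip_width: 0.821
```

```bash
python3 chk.py red blue white green
```

```text
red 0.73 top 0.074 r 0.0184 [0.5233 0.2707] rack 0.0003 0.0925
blue 0.89 top 0.074 r 0.0179 [0.544  0.2122] rack 0.0002 0.0304
white 0.95 top 0.069 r 0.0179 [ 0.6152 -0.2217] rack -0.0782 -0.4023
```

Blue is at (0, 30) mm. Next white, at (0.5174,-0.2644); the detector's "white" at (0.615,-0.222) is the purple decoy.

Call:
step_arm(increments=[[0.07, 0.0015, 0.001, -0.01, 0], [0.07, 0, 0, -0.02, 0], [0.07, 0, 0, -0.02, 0], [0.07, 0, 0, -0.02, 0], [0.07, 0, 0, -0.015, 0], [0.07, 0, 0, -0.009, 0], [0.07, 0, 0, -0.005, 0], [0.07, 0, 0, 0, 0], [0.07, 0, 0, 0, 0]])

```text
clock: 18.87
position: [0.5173, -0.2644, 0.0432]
ee_rot: [0.5, 0.5, -0.5, 0.5]
ft_force: [-0.1, 0.2, 1.5]
grip_width: 0.82
```

Call:
step_arm(increments=[[0.02, 0, 0, 0, 0], [0.02, 0, 0, 0, 0], [0.02, 0, 0, 0, 0], [0.02, 0, 0, 0, 0], [0.02, 0, 0, 0, 0], [0.02, 0, 0, 0, 0], [0.02, 0, 0, 0, 0], [0.02, 0, 0, 0, 0]])

```text
clock: 19.53
position: [0.5176, -0.2649, 0.0438]
ee_rot: [0.5, 0.499, -0.5, 0.5]
ft_force: [0.3, -0.5, 7.0]
grip_width: 0.38
```

Call:
step_arm(increments=[[0.02, 0, 0, 0.005, 0], [0.02, 0, 0, 0.01, 0], [0.02, 0, 0, 0.015, 0], [0.02, 0, 0, 0.02, 0], [0.02, 0, 0, 0.02, 0], [0.02, 0, 0, 0.02, 0], [0.02, 0, 0, 0.01, 0], [0.02, 0, 0, 0, 0]])

```text
clock: 20.2
position: [0.5182, -0.265, 0.1456]
ee_rot: [0.501, 0.498, -0.5, 0.501]
ft_force: [0.6, 0.7, -1.2]
grip_width: 0.38
```

Call:
step_arm(increments=[[0.02, 0, 0.01, 0, 0], [0.02, 0.004, 0.02, 0, 0], [0.02, 0.004, 0.03, 0, 0], [0.02, 0.004, 0.03, 0, 0], [0.02, 0.004, 0.03, 0, 0], [0.02, 0.004, 0.03, 0, 0], [0.02, 0.004, 0.03, 0, 0], [0.02, 0.004, 0.03, 0, 0], [0.02, 0.004, 0.03, 0, 0], [0.02, 0.004, 0.03, 0, 0], [0.02, 0.004, 0.03, 0, 0], [0.02, 0.004, 0.03, 0, 0]])

```text
clock: 21.2
position: [0.5595, 0.0676, 0.1412]
ee_rot: [-0.5, -0.5, 0.501, -0.499]
ft_force: [1.1, -0.2, -0.0]
grip_width: 0.382
```

Call:
step_arm(increments=[[0.02, 0.002, 0.03, 0, 0], [0.02, 0, 0.03, 0, 0], [0.02, 0, 0.02, 0, 0], [0.02, 0, 0.009, 0, 0], [0.02, 0, 0, 0, 0], [0.02, 0, 0, 0, 0]])

```text
clock: 21.7
position: [0.5623, 0.1538, 0.1418]
ee_rot: [-0.5, -0.5, 0.501, -0.5]
ft_force: [0.3, -0.8, -1.1]
grip_width: 0.38
```

Call:
step_arm(increments=[[0.02, 0, 0, -0.01, 0], [0.02, 0, 0, -0.02, 0], [0.02, 0, 0, -0.02, 0], [0.02, 0, 0, -0.02, 0], [0.02, 0, 0, -0.015, 0], [0.02, 0, 0, -0.008, 0], [0.02, 0, 0, -0.005, 0], [0.02, 0, 0, -0.003, 0], [0.02, 0, 0, -0.001, 0], [0.02, 0, 0, -0.001, 0], [0.02, 0, 0, -0.001, 0], [0.02, 0, 0, 0, 0]])

```text
clock: 22.7
position: [0.5632, 0.1545, 0.0391]
ee_rot: [0.5, 0.5, -0.5, 0.5]
ft_force: [0.0, -0.6, -1.2]
grip_width: 0.379
```

Call:
step_arm(increments=[[0.02, 0, 0, -0.001, 0], [0.02, 0, 0, -0.001, 0], [0.02, 0, 0, 0, 0], [0.02, 0, 0, 0, 0]])

```text
clock: 23.03
position: [0.5632, 0.1546, 0.037]
ee_rot: [0.5, 0.5, -0.5, 0.5]
ft_force: [0.7, 0.2, 1.5]
grip_width: 0.378
```

Call:
step_arm(increments=[[0.045, 0, 0, 0, 0], [0.06, 0, 0, 0, 0], [0.07, 0, 0, 0, 0], [0.07, 0, 0, 0, 0], [0.07, 0, 0, 0, 0], [0.07, 0, 0, 0.01, 0], [0.07, 0, 0, 0.02, 0], [0.07, 0, 0, 0.025, 0], [0.07, 0, 0, 0.03, 0], [0.07, 0, 0, 0.02, 0], [0.07, 0, 0, 0, 0]])

```text
clock: 23.95
position: [0.5651, 0.1557, 0.1473]
ee_rot: [0.502, 0.498, -0.498, 0.501]
ft_force: [0.4, 1.0, 0.5]
grip_width: 0.82
```

Call:
step_arm(increments=[[0.07, 0, -0.02, 0, 0], [0.07, -0.004, -0.035, 0, 0], [0.07, -0.004, -0.035, 0, 0], [0.07, -0.004, -0.035, 0, 0], [0.07, -0.004, -0.035, 0, 0], [0.07, -0.004, -0.035, 0, 0], [0.07, -0.004, -0.035, 0, 0], [0.07, -0.004, -0.035, 0, 0], [0.07, -0.004, -0.035, 0, 0], [0.07, -0.004, -0.035, 0, 0], [0.07, -0.004, -0.035, 0, 0], [0.07, -0.004, -0.035, 0, 0]])

```text
clock: 24.95
position: [0.5183, -0.2521, 0.1421]
ee_rot: [0.5, 0.5, -0.5, 0.5]
ft_force: [1.0, 0.0, 0.4]
grip_width: 0.82
```

Call:
step_arm(increments=[[0.07, -0.0015, -0.035, 0, 0], [0.07, 0, -0.028, 0, 0], [0.07, 0, -0.015, 0, 0], [0.07, 0, 0, 0, 0], [0.07, 0, 0, 0, 0]])

```text
clock: 25.37
position: [0.5175, -0.328, 0.1415]
ee_rot: [0.501, 0.5, -0.5, 0.499]
ft_force: [0.6, 1.2, 1.0]
grip_width: 0.819
```

```bash
python3 - <<'E'
from h import *
from scipy import ndimage as nd
p=camera("top"); W=world(p); c=p["color"]
l,n=nd.label((W[...,2]>.066)&(W[...,2]<.09))
for i in range(1,n+1):
    s=W[l==i]
    if not 60<len(s)<500: continue
    zt=np.nanpercentile(s[:,2],80); t=s[abs(s[:,2]-zt)<.004]
    print(len(t),zt.round(3),*cv2.minEnclosingCircle(t[:,:2].astype(np.float32)),c[l==i].mean(0).round())
E
```

```text
115 0.083 (0.7573941349983215, 0.011512517929077148) 0.021705450490117073 [144.  96.  48.]
174 0.069 (0.6150601506233215, -0.2216939777135849) 0.01791263557970524 [152.  82. 185.]
229 0.074 (0.5623999238014221, 0.15393903851509094) 0.017841150984168053 [238. 235. 227.]
252 0.074 (0.5439373850822449, 0.2122126966714859) 0.017931660637259483 [ 79. 128. 215.]
251 0.08 (0.5169145464897156, -0.32661664485931396) 0.018343212082982063 [ 71. 195. 112.]
231 0.074 (0.5231021046638489, 0.2708635926246643) 0.017954086884856224 [219.  64.  54.]
205 0.069 (0.41802600026130676, -0.21154993772506714) 0.017907487228512764 [161.  89. 194.]
198 0.069 (0.4038100242614746, -0.27917978167533875) 0.017941592261195183 [158.  86. 191.]
```

White is within 2 mm of its pocket centre. Now green.

Call:
step_arm(increments=[[0.07, -0.001, 0.001, -0.01, 0], [0.07, 0, 0, -0.02, 0], [0.07, 0, 0, -0.02, 0], [0.07, 0, 0, -0.02, 0], [0.07, 0, 0, -0.015, 0], [0.07, 0, 0, -0.009, 0], [0.07, 0, 0, -0.005, 0], [0.07, 0, 0, 0, 0], [0.07, 0, 0, 0, 0]])

```text
clock: 26.17
position: [0.5169, -0.3271, 0.0433]
ee_rot: [0.5, 0.5, -0.5, 0.5]
ft_force: [-0.6, -0.2, 0.9]
grip_width: 0.82
```

Call:
step_arm(increments=[[0.02, 0, 0, 0, 0], [0.02, 0, 0, 0, 0], [0.02, 0, 0, 0, 0], [0.02, 0, 0, 0, 0], [0.02, 0, 0, 0, 0], [0.02, 0, 0, 0, 0], [0.02, 0, 0, 0, 0], [0.02, 0, 0, 0, 0]])

```text
clock: 26.83
position: [0.5171, -0.3279, 0.0438]
ee_rot: [0.5, 0.499, -0.5, 0.5]
ft_force: [-1.4, 0.0, 5.4]
grip_width: 0.383
```

Call:
step_arm(increments=[[0.02, 0, 0, 0.005, 0], [0.02, 0, 0, 0.01, 0], [0.02, 0, 0, 0.015, 0], [0.02, 0, 0, 0.02, 0], [0.02, 0, 0, 0.02, 0], [0.02, 0, 0, 0.02, 0], [0.02, 0, 0, 0.01, 0], [0.02, 0, 0, 0, 0]])

```text
clock: 27.5
position: [0.5176, -0.3281, 0.1457]
ee_rot: [0.501, 0.498, -0.5, 0.501]
ft_force: [0.0, -0.6, -1.1]
grip_width: 0.377
```

Call:
step_arm(increments=[[0.02, 0, 0.01, 0, 0], [0.02, 0.006, 0.02, 0, 0], [0.02, 0.006, 0.03, 0, 0], [0.02, 0.006, 0.03, 0, 0], [0.02, 0.006, 0.03, 0, 0], [0.02, 0.006, 0.03, 0, 0], [0.02, 0.006, 0.03, 0, 0], [0.02, 0.006, 0.03, 0, 0], [0.02, 0.006, 0.03, 0, 0], [0.02, 0.006, 0.03, 0, 0], [0.02, 0.006, 0.03, 0, 0], [0.02, 0.006, 0.03, 0, 0]])

```text
clock: 28.5
position: [0.5811, 0.0047, 0.1411]
ee_rot: [-0.5, -0.501, 0.501, -0.499]
ft_force: [0.4, 0.1, -1.2]
grip_width: 0.374
```

Call:
step_arm(increments=[[0.02, 0.003, 0.03, 0, 0], [0.02, 0, 0.03, 0, 0], [0.02, 0, 0.022, 0, 0], [0.02, 0, 0.011, 0, 0], [0.02, 0, 0, 0, 0], [0.02, 0, 0, 0, 0]])

```text
clock: 29.0
position: [0.5848, 0.095, 0.1418]
ee_rot: [-0.5, -0.5, 0.501, -0.5]
ft_force: [0.6, -0.4, -0.3]
grip_width: 0.381
```

Call:
step_arm(increments=[[0.02, 0, 0, -0.01, 0], [0.02, 0, 0, -0.02, 0], [0.02, 0, 0, -0.02, 0], [0.02, 0, 0, -0.02, 0], [0.02, 0, 0, -0.015, 0], [0.02, 0, 0, -0.008, 0], [0.02, 0, 0, -0.005, 0], [0.02, 0, 0, -0.003, 0], [0.02, 0, 0, -0.001, 0], [0.02, 0, 0, -0.001, 0], [0.02, 0, 0, -0.001, 0], [0.02, 0, 0, 0, 0]])

```text
clock: 30.0
position: [0.5857, 0.0955, 0.0392]
ee_rot: [0.5, 0.5, -0.5, 0.5]
ft_force: [-0.2, -0.5, -0.3]
grip_width: 0.38
```

Call:
step_arm(increments=[[0.02, 0, 0, -0.001, 0], [0.02, 0, 0, -0.001, 0], [0.02, 0, 0, 0, 0], [0.02, 0, 0, 0, 0]])

```text
clock: 30.33
position: [0.5856, 0.0956, 0.037]
ee_rot: [0.5, 0.5, -0.5, 0.5]
ft_force: [0.5, 0.0, 0.8]
grip_width: 0.377
```

Call:
step_arm(increments=[[0.045, 0, 0, 0, 0], [0.06, 0, 0, 0, 0], [0.07, 0, 0, 0, 0], [0.07, 0, 0, 0, 0], [0.07, 0, 0, 0, 0], [0.07, 0, 0, 0.01, 0], [0.07, 0, 0, 0.02, 0], [0.07, 0, 0, 0.025, 0], [0.07, 0, 0, 0.03, 0], [0.07, 0, 0, 0.02, 0], [0.07, 0, 0, 0, 0]])

```text
clock: 31.25
position: [0.5877, 0.0964, 0.1474]
ee_rot: [0.502, 0.498, -0.498, 0.501]
ft_force: [0.3, -0.9, -0.5]
grip_width: 0.82
```

Call:
step_arm(increments=[[0.07, -0.005, -0.02, 0.005, 0], [0.07, -0.005, -0.03, 0.005, 0], [0.07, -0.005, -0.03, 0.005, 0], [0.07, -0.005, -0.03, 0.005, 0], [0.07, -0.005, -0.03, 0.005, 0], [0.07, -0.005, -0.03, 0.005, 0], [0.07, -0.005, -0.03, 0.005, 0], [0.07, -0.005, -0.03, 0.005, 0], [0.07, 0, -0.02, 0, 0], [0.07, 0, -0.01, 0, 0], [0.07, 0, 0, 0, 0]])

```text
clock: 32.17
position: [0.5449, -0.1669, 0.1816]
ee_rot: [-0.501, -0.499, 0.501, -0.499]
ft_force: [0.5, 0.4, -0.1]
grip_width: 0.817
```

```bash
python3 chk.py red blue green white; python3 - <<'E'
from h import *
save(camera("scene"),"end.png",(200,400,100,460),2)
E
```

```text
red 0.7 top 0.074 r 0.0181 [0.5227 0.2706] rack -0.0002 0.0925
blue 0.81 top 0.074 r 0.0179 [0.5436 0.2125] rack -0.0001 0.0308
white 0.84 top 0.074 r 0.0178 [0.5624 0.1541] rack -0.002 -0.0306
```

View pics/end.png

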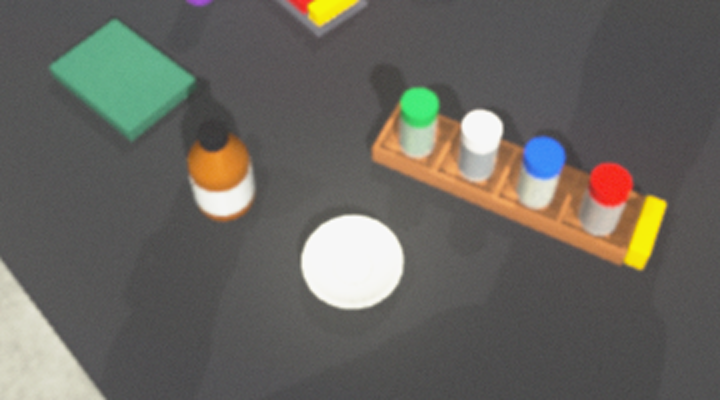

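The picture shows red (609,200), blue (541,173), white (480,146) and green (418,123), upright in the pockets from the yellow end; bottle, dish and notebook are in place. The network missed green, so I'll measure it by depth and then hand in.

```bash
python3 - <<'E'
from h import *
W=world(camera("top")); t=W[(W[...,2]>.07)&(W[...,2]<.078)&(abs(W[...,0]-.585)<.03)&(abs(W[...,1]-.096)<.03)]
c,r=cv2.minEnclosingCircle(t[:,:2].astype(np.float32)); print(len(t),c,r,np.median(t[:,2]))
if len(t)>150 and np.hypot(c[0]-.5852,c[1]-.0959)<.008: print(ticket.hand_in())
E
```

```text
238 (0.5847212672233582, 0.09551554173231125) 0.017952127382159233 0.07249615260876507
the job is handed in; nothing more can be done
None
```

I moved all four jars to the rack, keeping their order from the yellow end (red, blue, white, green), and handed the job in at about 32 s of the 99 s allowed.

- **Position:** By depth, each jar stands within about 2 mm of its pocket centre. Lid tops are at 72–74 mm, which matches a jar standing on the pocket floor.
- **Placing:** Each jar was lowered until the wrist force showed light contact, at most 2.3 N, before release. The last picture shows all four upright and the gripper clear of them.
- **Bystanders:** The bottle, dish and notebook look undisturbed in the last picture; I did not measure their positions again.
- **Checks that disagreed:** The network missed the green jar in every check after the first picture, so I confirmed it by depth instead. It also reported purple look-alikes as the white jar, and the dish as a rack; I ignored both.

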